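# Press a keyed shaft home in a belt pulley and hold it

## Robot

A 7-joint arm with a two-finger parallel gripper is mounted at the origin on the work surface. World frame = base frame: x ahead of the robot, y to its left, z up, the work surface at z = 0. Lengths are in m, angles in rad, forces in N, time in s.
With the tool pointing down it reaches from about 0.35 to 0.9 m from the base axis. Payload 19.9 kg.
Tool frame: the origin (TCP) lies on the centre line of the jaws, within the pads' length; the fingertips stand robot.tip_reach ahead of it and the grasp point (between the pads) lies 5 mm behind it (robot.tip_reach is the distance from the TCP to the fingertips, in m); z points along the fingers, y is the direction in which the jaws open and shut (so a half turn about z gives the same grasp; the last joint's range is limited). The gripper opens to 94 mm and grips with 3 to 60 N. Pads are 16 mm wide; open, the fingers measure 119 mm over their backs; the gripper's body (75 mm by 177 mm) begins 78 mm behind the grasp point.
Start: joints at [-1.268, 0.417, -0.01, 1.614, 0.005, 1.111, -0.053], TCP at [0.211, 0.588, 0.189] pointing down, gripper open.
Joint ranges: [-2.81, 2.81], [-0.39, 2.02], [-1.27, 1.25], [0.06, 2.57], [-1.19, 4.33], [0.19, 2], [-2.82, 2.82]. Speed limits (rad/s): [1.89, 1.89, 2.39, 2.39, 3.01, 3.01, 3.01].

## Interface

Orientations are given as a rotation vector (axis times angle).
In Python, from plant import robot, vision, ticket gives the robot as it stands.
- The arm moves only by the tool move_arm, never from a script. Its argument "steps" is a list of rows, each an object with "dp": the shift along the tool's x, y, z in mm, a list of three; "rot": the turn, a rotation vector about the tool's x, y, z in rad, a list of three; "hand": the opening, from 0 (shut) to 1 (fully open). In form: [{"dp": [x, y, z], "rot": [rx, ry, rz], "hand": hand}, ...]. A call has exactly 5 rows; each row shifts and turns the commanded pose from where the row before left it, along the tool's axes as they then stand; what a row does not reach is not made up. A row lasts 1/10 s, in which the tool goes at most 50 mm and 8.59 degrees, less where a joint would pass 70% of its speed; a pose out of reach is approached as far as the arm can. A call is refused whole if a number of a shift passes 50 or a number of a turn 0.15, either way. A call with a gripper value outside its range is refused whole. The fingers move at their own pace and stop on an object; "newtons" is the grip in N (left out, the last holds). Time passes only in rows, so rows that do not move let the fingers close, or fill a call up. It gives the time, the measured TCP pose, the force and the opening at its end, in the units of the state.
- robot.state(): the state, without advancing time (a new reading comes with each control period).
- vision.camera(name): name is "scene" or "top" or "wrist"; returns (picture, depth): 400x640x3 uint8, red, green, blue; 400x640 float32, m along the optical axis (not along the pixel's ray), 0 where there is no reading.
- vision.camera_model(name): a dict with "intrinsics" (3x3 intrinsics, pixels), "k1" (the pictures are not rectified: a ray, as slopes to the right and down, at radius r is drawn at 1 + k1 r^2 times it, then the intrinsics apply), "rvec" (rotation vector, rad) and "tvec" (3), from world to camera coordinates, as OpenCV has them. Camera axes: x right, y down, z forward; pixel columns grow to the right and rows downward; lengths in m; the calibration is good to about 2 mm. A picture is of the moment at which its call begins: read the wrist's pose just before it. camera_model takes no time and is no camera call; for the wrist camera it gives the pose at the moment of the call.
- ticket.finish_job(): hands the job in, once; it reports no verdict.
The state is a dict: "time": time; "joint_positions": joint angles; "qvel": joint speeds; "tau": joint torques, N m; "eef_pos": TCP position; "tcp_rot": TCP orientation; "contact_force": force on the tool from outside, world axes, zero at the start; "wrist_torque": the same for the moment, N m; "opening": opening from 0.0 (shut) to 1.0 (fully open).
Only numpy, scipy, OpenCV 4.12 (cv2) and the standard library are available. Lean on these libraries where they do the work, as an engineer would, in place of code of your own. Each camera call takes 0.05 s, during which the arm holds its last target.

## Task

Take the shaft that has a key and an indexing lug out of the wooden rack by its thin plastic sleeve, gripping it gently (at most 30 N). Put its nose into the bore of the pulley on the blue fixture, turn it until the key slips into the keyway, and push it fully home, collar against the pulley, against the spring inside. Finish while still holding the shaft and keeping it pressed home, and leave everything else where it is, the plain shaft included.

Things in the scene. Friction and masses are not known exactly. Their poses are not given: they have to be found in the camera images.
- keyed_shaft: Shaft to fit, 0.18-0.35 kg, hanging upright by its collar in one rack socket (lifts straight out). Origin: on its axis, underside of the collar; z up, x towards the key. Below: round steel, 22 mm diameter, 40 mm long. The key, 8 mm wide, reaches 15.5 mm from the axis and runs from the collar to 26 mm below it. Collar 42 mm diameter, 8 mm high; above it the sleeve.
- shaft_tip (a point): Lower end of the keyed shaft, on its axis, 40 mm below its origin. The last 14 mm are a plain round nose without key, tapering to 15 mm diameter over the last 4 mm.
- shaft_lug (a point): Outer end of the lug on the collar of the keyed shaft, 29 mm from the axis, on the same side as the key, 4 mm above the origin's height. Lug 8 mm wide, 8 mm high.
- shaft_sleeve (a point): Middle of the keyed shaft's round grey plastic sleeve, on the axis, 30 mm above the origin: hold it here. Sleeve 26 mm diameter, from 8 to 53 mm above the origin. Thin: damaged if the contact forces of all fingers on the shaft add up to more than 80 N (two fingers gripping with 30 N each make 60 N).
- plain_shaft: The other shaft in the rack: same sizes, but with no key and no lug. Not wanted; leave it in its socket. Origin as for keyed_shaft.
- rack: Wooden block, fixed, 100 x 220 x 46 mm (x, y, z). Origin: centre of its underside, on the table. Two round through-sockets, 34 mm diameter, 55 mm either side of the centre along its y.
- pulley: Aluminium V-belt pulley, fixed, lying flat on the fixture. Origin: centre of its underside, 60 mm above the table; z up, x towards the keyway. Rim 110 mm diameter, 30 mm high; boss 60 mm diameter, 46 mm high. Vertical bore 24 mm diameter, one keyway 11 mm wide reaching 17 mm from the axis. The key rests on the boss's face until over the keyway (within about 6 degrees).
- pulley_face (a point): Centre of the bore's mouth on the boss's top face, 46 mm above the pulley's origin. When the shaft is home, keyed_shaft's origin lies on this point.
- fixture: Blue perforated steel box, fixed, 160 x 160 x 60 mm, that carries the pulley at its centre. Origin: centre of its underside.
- ejector (a joint): Spring-loaded ejector disc (16 mm diameter) inside the bore; value = how far it is pushed down, m. At 0 its top is 26 mm below the boss's face; at 0.014 the shaft is home. Spring 3.3 N at 0, rising 0.3 N per mm to 7.5 N when home; a shaft let go is lifted several mm.
- bearing: Bystander: bearing ring, 42 mm diameter, 12 mm high, between rack and fixture.
- wrench: Bystander: wrench lying on the table beyond the rack and fixture.
- grease_can: Bystander: grey can, 72 mm diameter, 90 mm high.
- bolt_jar: Bystander: jar, 66 mm diameter, 100 mm high.
- hammer: Bystander: hammer lying to the left.
- screwdriver: Bystander: screwdriver lying to the right.
There are look-alikes about, which are no part of the job. What is shaped like the keyed_shaft but yellow is not meant.

How it is judged:
By the outcome, as a careful person would: the job done as asked, in the order asked, and still so for the second after the job is handed in, while the arm keeps its last pose, push and grip.
It also fails if it takes over 48 s, if anything falls off the work surface, if the arm or the gripper's body presses on something with over 40 N, if the wrist force passes 120 N, or if a joint passes its speed limit or range.

## Working session

There is one attempt and no reset: what is moved stays moved. The work goes in short steps, Python scripts to look and compute and a tool call to move; the robot and the scene stay as the last step left them, time stands still between calls to the robot, and variables do not carry over. Pictures are saved under pics/ and viewed, and the job is handed in when it is done.

Besides the shell and the picture viewer there is one more tool, called in YAML: its name, and indented under it one key for each argument. move_arm: Moves the arm, as the interface text tells. Its arguments: {"type":"object","properties":{"steps":{"type":"array"},"newtons":{"type":"number"}},"required":["steps"]}

```bash
mkdir -p pics; ls; python3 - <<'E'
from plant import robot, vision, ticket
import cv2, numpy as np
s=robot.state(); print(s['time'],s['eef_pos'],s['tcp_rot'],s['contact_force'],s['opening'],robot.tip_reach)
for n in ['scene','top']:
    p,d=vision.camera(n); cv2.imwrite(f'pics/{n}0.png',p[:,:,::-1]); np.save(f'pics/{n}0.npy',d)
    m=vision.camera_model(n); print(n,m)
E
```

```text
pics
0.0 [0.21055554 0.58804213 0.18830504] [-5.37420090e-01 -3.09515280e+00  1.94107053e-03] [-0.79656246 -0.12875093 -0.12847932] 0.9986661255979017 0.014
scene {'intrinsics': array([[433.31441597,   0.        , 312.79992905],
       [  0.        , 433.31441597, 202.64712876],
       [  0.        ,   0.        ,   1.        ]]), 'k1': -0.018455841481607907, 'rvec': array([ 1.26157902,  2.10883215, -1.03450023]), 'tvec': array([ 0.28403127, -0.24148355,  1.70734435])}
top {'intrinsics': array([[499.03113941,   0.        , 326.70459545],
       [  0.        , 499.03113941, 197.75706718],
       [  0.        ,   0.        ,   1.        ]]), 'k1': -0.15245854008518883, 'rvec': array([ 2.16662225, -2.17468935,  0.11638781]), 'tvec': array([0.01866204, 0.63782045, 1.48351838])}
```

View pics/scene0.png

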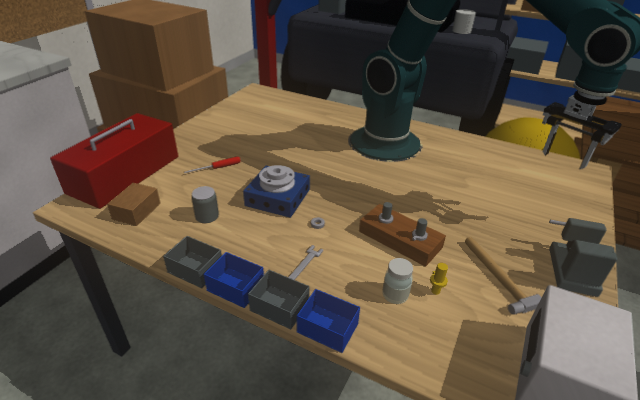

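View pics/top0.png

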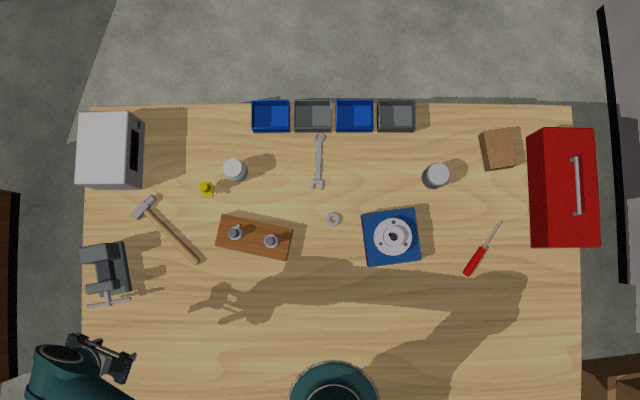

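The scene and top views show the wooden rack with two shafts (top: (235,232) and (270,240)), a yellow look-alike at (207,188), and the pulley on the blue fixture at (392,236). Next I enlarge both shafts and the pulley.

```bash
python3 - <<'E'
import cv2, numpy as np
t=cv2.imread('pics/top0.png'); s=cv2.imread('pics/scene0.png')
a=cv2.resize(t[205:270,205:300],(400,274),interpolation=cv2.INTER_CUBIC)
b=cv2.resize(t[200:270,355:430],(320,299),interpolation=cv2.INTER_CUBIC)
c=cv2.resize(s[190:270,350:460],(400,291),interpolation=cv2.INTER_CUBIC)
d=cv2.resize(s[155:225,235:320],(352,290),interpolation=cv2.INTER_CUBIC)
o=np.zeros((600,800,3),np.uint8)
o[:274,:400]=a;o[:299,400:720]=b;o[300:591,:400]=c;o[300:590,400:752]=d
cv2.imwrite('pics/crop0.png',o)
E
```

```text
(no output)
```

View pics/crop0.png

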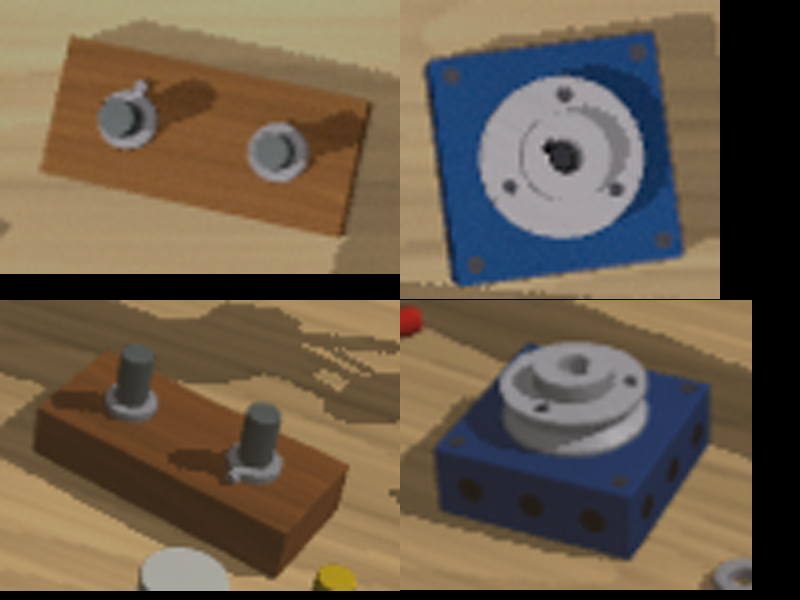

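The keyed shaft is the left one in the top view, at (235,232): a lug is visible at about (238,226), and the scene crop shows it at (235,475) too. The other shaft at (270,240) has no lug, and the yellow one at (207,188) is excluded. The keyway appears at the bore's upper left in the top view, near (390,234). Next: rough positions.

```bash
cat > h.py <<'E'
import numpy as np, cv2
from scipy.spatial.transform import Rotation as R
def ray(m,u,v):
    K=m['intrinsics'];xd=(u-K[0,2])/K[0,0];yd=(v-K[1,2])/K[1,1]
    x,y=xd,yd
    for _ in range(20):
        f=1+m['k1']*(x*x+y*y); x,y=xd/f,yd/f
    Rm=R.from_rotvec(m['rvec']).as_matrix()
    o=-Rm.T@np.array(m['tvec']); return o,Rm.T@np.array([x,y,1.])
def at(m,u,v,z):
    o,d=ray(m,u,v); return o+d*(z-o[2])/d[2]
def proj(m,P):
    Rm=R.from_rotvec(m['rvec']).as_matrix(); p=Rm@np.array(P)+m['tvec']
    x,y=p[0]/p[2],p[1]/p[2]; f=1+m['k1']*(x*x+y*y);K=m['intrinsics']
    return np.array([K[0,0]*x*f+K[0,2],K[1,1]*y*f+K[1,2]])
E
python3 - <<'E'
from plant import robot, vision
from h import *
m=vision.camera_model('top'); c=lambda x,y:(205+x/4.21-.5,205+y/4.21-.5)
for n,p,z in [('collar',c(127,120),.054),('sleevetop',c(120,116),.099),('lug',c(140,86),.054),('plain',c(277,152),.054)]:
    print(n,at(m,*p,z))
e=lambda x,y:(355+(x-400)/4.267-.5,200+y/4.267-.5)
for n,p,z in [('bore',e(564,157),.106),('keyway',e(547,147),.106),('rim',e(564,157),.09)]: print(n,at(m,*p,z))
r=R.from_rotvec(robot.state()['tcp_rot']); print(r.as_matrix().round(3))
w=vision.camera_model('wrist'); Rm=R.from_rotvec(w['rvec']).as_matrix(); print('cam',-Rm.T@w['tvec'],w['intrinsics'][0,0]); print((Rm@r.as_matrix()).round(2)); print('cam in tool',r.inv().apply(-Rm.T@w['tvec']-robot.state()['eef_pos']))
E
```

```text
collar [0.53072685 0.2919666  0.054     ]
sleevetop [0.53201402 0.28873232 0.099     ]
lug [0.55488385 0.2829134  0.054     ]
plain [0.50804453 0.18483036 0.054     ]
bore [ 0.51808726 -0.17368289  0.106     ]
keyway [ 0.52491019 -0.16223968  0.106     ]
rim [ 0.51848639 -0.1758774   0.09      ]
[[-0.941  0.337 -0.   ]
 [ 0.337  0.941 -0.001]
 [-0.    -0.001 -1.   ]]
cam [0.13828597 0.61409379 0.38415418] 279.316661387813
[[-0.    1.   -0.  ]
 [-0.96 -0.   -0.27]
 [-0.27  0.    0.96]]
cam in tool [ 7.67975723e-02 -9.28607040e-05 -1.95772767e-01]
```

```bash
cat >> h.py <<'E'
def plan(s,P,x_deg,n):
    """rows to TCP P, tool x at x_deg in the world, pointing down"""
    p=np.array(s['eef_pos']); r=R.from_rotvec(s['tcp_rot'])
    a=np.radians(x_deg); x=np.array([np.cos(a),np.sin(a),0]); z=np.array([0,0,-1.]); y=np.cross(z,x)
    rt=R.from_matrix(np.c_[x,y,z]); dr=(r.inv()*rt).as_rotvec()
    print('err dp tool',(r.inv().apply(np.array(P)-p)*1000).round(1),'drot',dr.round(3))
    yaw=np.degrees(np.arctan2(*r.as_matrix()[[1,0],0])); print('yaw',yaw.round(2))
    for i in range(n):
        st=(np.array(P)-p)/n; print({'dp':(r.inv().apply(st)*1000).round(1).tolist(),'rot':(dr/n).round(4).tolist()}); r=r*R.from_rotvec(dr/n)
E
python3 - <<'E'
from plant import robot
from h import *
plan(robot.state(),[.53,.29,.20],-19.9,25)
E
```

```text
err dp tool [-401.2 -173.   -11.4] drot [-0.000e+00 -2.000e-03 -3.138e+00]
yaw 160.3
{'dp': [-16.0, -6.9, -0.5], 'rot': [-0.0, -0.0001, -0.1255]}
{'dp': [-15.1, -8.9, -0.5], 'rot': [-0.0, -0.0001, -0.1255]}
{'dp': [-13.8, -10.7, -0.5], 'rot': [-0.0, -0.0001, -0.1255]}
{'dp': [-12.4, -12.3, -0.5], 'rot': [-0.0, -0.0001, -0.1255]}
{'dp': [-10.7, -13.8, -0.5], 'rot': [-0.0, -0.0001, -0.1255]}
{'dp': [-8.9, -15.0, -0.5], 'rot': [-0.0, -0.0001, -0.1255]}
{'dp': [-7.0, -16.0, -0.5], 'rot': [-0.0, -0.0001, -0.1255]}
{'dp': [-4.9, -16.8, -0.5], 'rot': [-0.0, -0.0001, -0.1255]}
{'dp': [-2.8, -17.3, -0.5], 'rot': [-0.0, -0.0001, -0.1255]}
{'dp': [-0.6, -17.5, -0.5], 'rot': [-0.0, -0.0001, -0.1255]}
{'dp': [1.6, -17.4, -0.5], 'rot': [-0.0, -0.0001, -0.1255]}
{'dp': [3.8, -17.1, -0.5], 'rot': [-0.0, -0.0001, -0.1255]}
{'dp': [5.9, -16.5, -0.5], 'rot': [-0.0, -0.0001, -0.1255]}
{'dp': [7.9, -15.6, -0.5], 'rot': [-0.0, -0.0001, -0.1255]}
{'dp': [9.8, -14.5, -0.5], 'rot': [-0.0, -0.0001, -0.1255]}
{'dp': [11.5, -13.1, -0.5], 'rot': [-0.0, -0.0001, -0.1255]}
{'dp': [13.1, -11.6, -0.5], 'rot': [-0.0, -0.0001, -0.1255]}
{'dp': [14.4, -9.9, -0.5], 'rot': [-0.0, -0.0001, -0.1255]}
{'dp': [15.5, -8.0, -0.5], 'rot': [-0.0, -0.0001, -0.1255]}
{'dp': [16.4, -6.0, -0.5], 'rot': [-0.0, -0.0001, -0.1255]}
{'dp': [17.0, -3.9, -0.5], 'rot': [-0.0, -0.0001, -0.1255]}
{'dp': [17.4, -1.7, -0.5], 'rot': [-0.0, -0.0001, -0.1255]}
{'dp': [17.5, 0.5, -0.5], 'rot': [-0.0, -0.0001, -0.1255]}
{'dp': [17.3, 2.7, -0.5], 'rot': [-0.0, -0.0001, -0.1255]}
{'dp': [16.8, 4.8, -0.5], 'rot': [-0.0, -0.0001, -0.1255]}
```

move_arm:
  steps:
    - {"dp":[-40,-17.3,-1],"rot":[0,0,0],"hand":1}
    - {"dp":[-40,-17.3,-1],"rot":[0,0,0],"hand":1}
    - {"dp":[-40,-17.3,-1],"rot":[0,0,0],"hand":1}
    - {"dp":[-40,-17.3,-1],"rot":[0,0,0],"hand":1}
    - {"dp":[-40,-17.3,-1],"rot":[0,0,0],"hand":1}

```text
time: 0.6
eef_pos: [0.3707, 0.4381, 0.1938]
tcp_rot: [-0.537, -3.095, 0.001]
contact_force: [0.0, -0.1, 0.8]
opening: 1.002
```

move_arm:
  steps:
    - {"dp":[-40,-17.3,-1],"rot":[0,0,0],"hand":1}
    - {"dp":[-40,-17.3,-1],"rot":[0,0,0],"hand":1}
    - {"dp":[-40,-17.3,-1],"rot":[0,0,0],"hand":1}
    - {"dp":[-40,-17.3,-1],"rot":[0,0,0],"hand":1}
    - {"dp":[-40,-17.3,-1],"rot":[0,0,0],"hand":1}

```text
time: 1.1
eef_pos: [0.5299, 0.2892, 0.1988]
tcp_rot: [-0.537, -3.095, 0.001]
contact_force: [0.0, 0.1, -0.1]
opening: 1.004
```

move_arm:
  steps:
    - {"dp":[0,0,0],"rot":[0,0,0.14],"hand":1}
    - {"dp":[0,0,0],"rot":[0,0,0.14],"hand":1}
    - {"dp":[0,0,0],"rot":[0,0,0.14],"hand":1}
    - {"dp":[0,0,0],"rot":[0,0,0.14],"hand":1}
    - {"dp":[0,0,0],"rot":[0,0,0.14],"hand":1}

```text
time: 1.6
eef_pos: [0.5288, 0.2906, 0.1986]
tcp_rot: [-1.574, -2.719, 0.001]
contact_force: [-0.8, 0.4, -0.7]
opening: 1.0
```

```bash
python3 - <<'E'
from plant import robot
from h import *
s=robot.state();print(s['time'],s['eef_pos'],s['joint_positions'],s['contact_force'])
plan(s,[.53,.29,.20],-20,1)
E
```

```text
1.6 [0.52876959 0.29057018 0.19862865] [-0.78197454  0.37989395  0.29608464  1.66762386 -0.12078163  1.11272875
  0.06895094] [-0.80636483  0.40498262 -0.65132253]
err dp tool [-1.1  0.8 -1.4] drot [-0.000e+00  1.000e-03  2.441e+00]
yaw 119.86
{'dp': [-1.1, 0.8, -1.4], 'rot': [-0.0002, 0.0009, 2.441]}
```

move_arm:
  steps:
    - {"dp":[0,0,0],"rot":[0,0,0.14],"hand":1}
    - {"dp":[0,0,0],"rot":[0,0,0.14],"hand":1}
    - {"dp":[0,0,0],"rot":[0,0,0.14],"hand":1}
    - {"dp":[0,0,0],"rot":[0,0,0.14],"hand":1}
    - {"dp":[0,0,0],"rot":[0,0,0.14],"hand":1}

```text
time: 2.1
eef_pos: [0.5287, 0.2907, 0.1986]
tcp_rot: [2.411, 2.014, -0.001]
contact_force: [-0.2, 0.2, 0.1]
opening: 1.001
```

move_arm:
  steps:
    - {"dp":[0,0,0],"rot":[0,0,0.14],"hand":1}
    - {"dp":[0,0,0],"rot":[0,0,0.14],"hand":1}
    - {"dp":[0,0,0],"rot":[0,0,0.14],"hand":1}
    - {"dp":[0,0,0],"rot":[0,0,0.14],"hand":1}
    - {"dp":[0,0,0],"rot":[0,0,0.14],"hand":1}

```text
time: 2.6
eef_pos: [0.5287, 0.2907, 0.1987]
tcp_rot: [2.955, 1.065, -0.001]
contact_force: [0.1, -0.5, 0.5]
opening: 1.001
```

move_arm:
  steps:
    - {"dp":[0,0,0],"rot":[0,0,0.14],"hand":1}
    - {"dp":[0,0,0],"rot":[0,0,0.14],"hand":1}
    - {"dp":[0,0,0],"rot":[0,0,0.14],"hand":1}
    - {"dp":[0,0,0],"rot":[0,0,0.14],"hand":1}
    - {"dp":[0,0,0],"rot":[0,0,0.14],"hand":1}

```text
time: 3.1
eef_pos: [0.5287, 0.2907, 0.1987]
tcp_rot: [3.141, -0.012, -0.001]
contact_force: [0.2, -0.0, 0.0]
opening: 0.997
```

```bash
cat > look.py <<'E'
import sys,pickle
from plant import robot,vision
from h import *
def look(tag):
    s=robot.state(); m=vision.camera_model('wrist'); p,d=vision.camera('wrist')
    cv2.imwrite(f'pics/{tag}.png',p[:,:,::-1]); pickle.dump((s,m,p,d),open(f'pics/{tag}.pkl','wb'))
    print(s['time'],s['eef_pos'],np.round(s['joint_positions'],3),s['contact_force'],s['opening'])
    return s,m,p,d
E
python3 - <<'E'
from look import *
s,*_=look('w1'); plan(s,[.53,.29,.2],-20,1)
E
```

```text
3.1 [0.52872515 0.29065324 0.19867397] [-1.092  0.448  0.722  1.678 -0.32   1.138 -1.861] [ 0.17424476 -0.0134064   0.00455496] 0.9970279873656002
err dp tool [ 1.3  0.6 -1.3] drot [0.001 0.    0.341]
yaw -0.45
{'dp': [1.3, 0.6, -1.3], 'rot': [0.0005, 0.0004, 0.3412]}
```

View pics/w1.png

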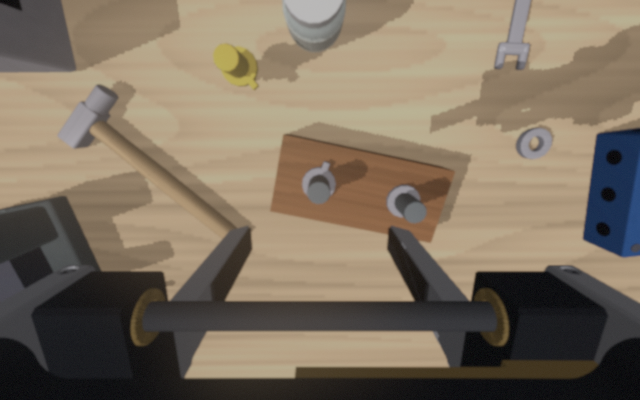

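The wrist view shows the keyed shaft at about (319,183) with its lug at (327,167), the plain shaft at (407,203), and the yellow look-alike at (235,60). I'll crop in to measure the axis.

```bash
python3 - <<'E'
from look import *
s,m,p,d=pickle.load(open('pics/w1.pkl','rb'))
x0,y0,x1,y1=290,150,350,210
c=cv2.resize(p[y0:y1,x0:x1],None,fx=9,fy=9,interpolation=cv2.INTER_CUBIC)
cv2.imwrite('pics/w1c.png',c[:,:,::-1])
# depth -> world, sleeve top & collar top
pts=[]
for v in range(y0,y1):
    for u in range(x0,x1):
        o,r=ray(m,u,v); 
        if d[v,u]>0: q=o+r*d[v,u]; pts.append((u,v,*q))
pts=np.array(pts)
for lo,hi in [(.093,.105),(.05,.058)]:
    k=pts[(pts[:,4]>lo)&(pts[:,4]<hi)]
    print(len(k),k.mean(0).round(4),k.min(0).round(3),k.max(0).round(3))
print(np.histogram(pts[:,4],bins=np.arange(0.03,.11,.004)))
E
```

```text
427 [3.187471e+02 1.922014e+02 5.330000e-01 2.908000e-01 9.890000e-02] [3.07e+02 1.81e+02 5.21e-01 2.78e-01 9.30e-02] [3.30e+02 2.03e+02 5.45e-01 3.04e-01 1.01e-01]
417 [3.194508e+02 1.767866e+02 5.415000e-01 2.900000e-01 5.400000e-02] [3.03e+02 1.62e+02 5.18e-01 2.71e-01 5.00e-02] [3.35e+02 1.95e+02 5.60e-01 3.11e-01 5.80e-02]
(array([   0,    0,    0, 1225, 1405,  210,  207,   11,   14,   10,   14,
         13,   13,   14,   16,   16,   42,  381,    0]), array([0.03 , 0.034, 0.038, 0.042, 0.046, 0.05 , 0.054, 0.058, 0.062,
       0.066, 0.07 , 0.074, 0.078, 0.082, 0.086, 0.09 , 0.094, 0.098,
       0.102, 0.106]))
```

View pics/w1c.png

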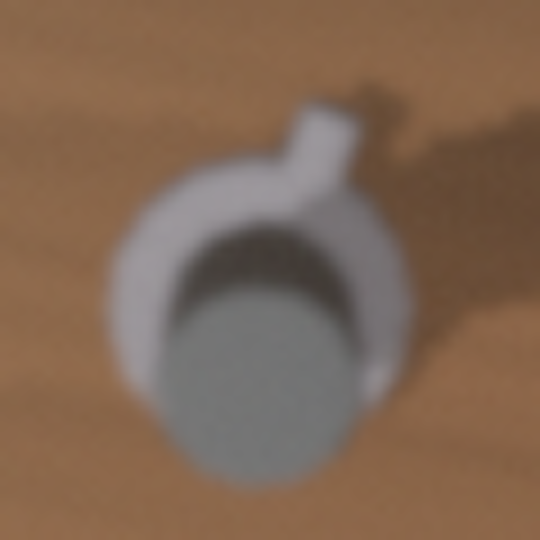

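```bash
python3 - <<'E'
from look import *
s,m,p,d=pickle.load(open('pics/w1.pkl','rb'))
pts=[]
for v in range(150,215):
    for u in range(285,355):
        o,r=ray(m,u,v); pts.append(o+r*d[v,u])
pts=np.array(pts)
k=pts[abs(pts[:,2]-.054)<.004]; c=np.array([.533,.2908])
w=k[:,:2]-c; rr=np.hypot(*w.T)
# circle fit of collar outer: away from lug
l=k[(rr>.0235)&(rr<.032)]; print(len(l),l.mean(0)); dl=l[:,:2].mean(0)-c; print('lug ang',np.degrees(np.arctan2(dl[1],dl[0])))
from scipy.optimize import least_squares
ang=np.degrees(np.arctan2(w[:,1],w[:,0])); E=[]
for a in range(-80,81,8):
    if abs(a+17)<20: continue
    sel=k[abs(ang-a)<4]; 
    if len(sel): E.append(sel[np.argsort(np.hypot(*(sel[:,:2]-c).T))[-3:]].mean(0)[:2])
E=np.array(E); f=least_squares(lambda q:np.hypot(*(E-q[:2]).T)-q[2],[*c,.021]); print('collar circle',f.x,np.abs(f.fun).max())
# pulley from top
m=vision.camera_model('top'); d=np.load('pics/top0.npy'); P=[];UV=[]
for v in range(205,270):
    for u in range(360,425):
        if d[v,u]>0:
            o,r=ray(m,u,v); P.append(o+r*d[v,u]); UV.append((u,v))
P=np.array(P);print(np.histogram(P[:,2],bins=np.arange(-.01,.13,.01)))
b=P[(abs(P[:,2]-.106)<.004)]; r=P[(abs(P[:,2]-.09)<.004)]
for q in (b,r): print(len(q),q.mean(0),(q.min(0)+q.max(0))/2,np.ptp(q,axis=0))
E
```

```text
29 [0.55710731 0.28143291 0.05365296]
lug ang -21.234041866281657
collar circle [0.53274474 0.2911102  0.01957757] 0.0005043355026559115
(array([573, 664,  12,  10,  23,  18, 809, 978,  20, 359, 445, 253,  34,
         0]), array([-0.01,  0.  ,  0.01,  0.02,  0.03,  0.04,  0.05,  0.06,  0.07,
        0.08,  0.09,  0.1 ,  0.11,  0.12,  0.13]))
225 [ 0.51798727 -0.17664687  0.10610158] [ 0.51895805 -0.17524684  0.1060772 ] [0.05765275 0.06089538 0.0078365 ]
617 [ 0.5178     -0.1752973   0.09015348] [ 0.51807087 -0.17470942  0.09000134] [0.10795955 0.10880906 0.0079591 ]
```

move_arm:
  steps:
    - {"dp":[4.3,-0.3,0],"rot":[0,0,0.12],"hand":1}
    - {"dp":[0,0,0],"rot":[0,0,0.12],"hand":1}
    - {"dp":[0,0,20],"rot":[0,0,0.12],"hand":1}
    - {"dp":[0,0,20],"rot":[0,0,0],"hand":1}
    - {"dp":[0,0,15],"rot":[0,0,0],"hand":1}

```text
time: 3.65
eef_pos: [0.5327, 0.291, 0.1426]
tcp_rot: [3.09, -0.561, -0.001]
contact_force: [0.3, 0.1, -0.4]
opening: 0.997
```

```bash
python3 - <<'E'
from look import *
s,*_=look('w2'); plan(s,[.533,.291,.072],-21,1)
E
```

```text
3.65 [0.53274868 0.29096688 0.14256567] [-1.109  0.537  0.765  1.724 -0.42   1.053 -2.132] [ 0.33914579  0.14420852 -0.42180564] 0.9971706791881434
err dp tool [ 0.3 -0.2 70.6] drot [0.001 0.001 0.007]
yaw -20.58
{'dp': [0.3, -0.2, 70.6], 'rot': [0.001, 0.0005, 0.0073]}
```

View pics/w2.png

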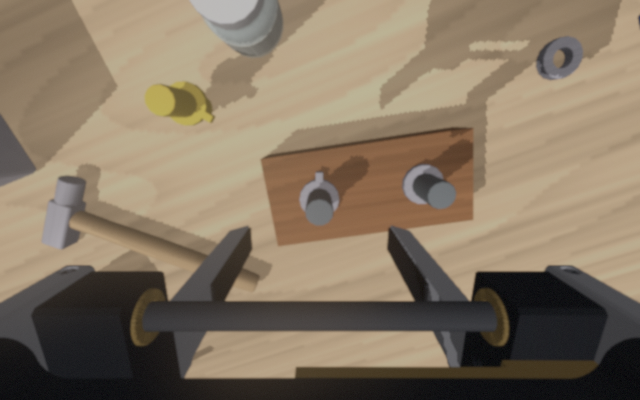

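The shaft sits centred between the fingers, with sleeve top at (319,207) and lug straight up at (320,176). I'll descend and grip.

move_arm:
  steps:
    - {"dp":[0.3,-0.2,16],"rot":[0,0,0],"hand":1}
    - {"dp":[0,0,20],"rot":[0,0,0],"hand":1}
    - {"dp":[0,0,20],"rot":[0,0,0],"hand":1}
    - {"dp":[0,0,14],"rot":[0,0,0],"hand":0.6}
    - {"dp":[0,0,0],"rot":[0,0,0],"hand":0.5}
  newtons: 22

```text
time: 4.2
eef_pos: [0.5329, 0.2906, 0.0724]
tcp_rot: [3.089, -0.565, -0.002]
contact_force: [-0.6, -1.0, 0.8]
opening: 0.868
```

```bash
python3 - <<'E'
from look import *
s,*_=look('w3'); plan(s,[.533,.291,.072],-21,1)
E
```

```text
4.2 [0.53292271 0.29064205 0.07238324] [-1.066  0.622  0.708  1.773 -0.49   0.933 -2.082] [-0.56630285 -0.97031037  0.77110158] 0.8677327726774133
err dp tool [-0.1 -0.4  0.4] drot [0.002 0.001 0.005]
yaw -20.72
{'dp': [-0.1, -0.4, 0.4], 'rot': [0.0019, 0.0012, 0.0048]}
```

View pics/w3.png

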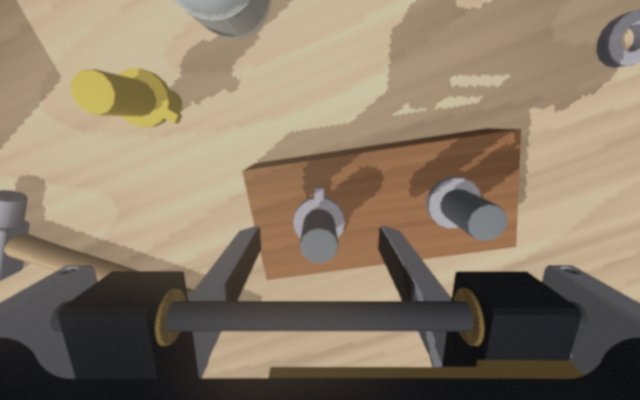

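The shaft is between the jaws: collar at (319,217), sleeve top at (319,245), fingertips at v≈235. Now I close.

move_arm:
  steps:
    - {"dp":[0,0,0],"rot":[0,0,0],"hand":0.3}
    - {"dp":[0,0,0],"rot":[0,0,0],"hand":0.2}
    - {"dp":[0,0,0],"rot":[0,0,0],"hand":0.1}
    - {"dp":[0,0,0],"rot":[0,0,0],"hand":0}
    - {"dp":[0,0,0],"rot":[0,0,0],"hand":0}
  newtons: 22

```text
time: 4.75
eef_pos: [0.5336, 0.2912, 0.0742]
tcp_rot: [-3.09, 0.566, -0.0]
contact_force: [-0.2, 1.1, 0.4]
opening: 0.4
```

move_arm:
  steps:
    - {"dp":[0,0,0],"rot":[0,0,0],"hand":0}
    - {"dp":[0,0,0],"rot":[0,0,0],"hand":0}
    - {"dp":[0,0,0],"rot":[0,0,0],"hand":0}
    - {"dp":[0,0,0],"rot":[0,0,0],"hand":0}
    - {"dp":[0,0,0],"rot":[0,0,0],"hand":0}

```text
time: 5.25
eef_pos: [0.5336, 0.291, 0.074]
tcp_rot: [3.09, -0.566, 0.0]
contact_force: [-0.1, -0.3, 1.2]
opening: 0.268
```

move_arm:
  steps:
    - {"dp":[0,0,-8],"rot":[0,0,0],"hand":0}
    - {"dp":[0,0,-15],"rot":[0,0,0],"hand":0}
    - {"dp":[0,0,-20],"rot":[0,0,0],"hand":0}
    - {"dp":[0,0,-20],"rot":[0,0,0],"hand":0}
    - {"dp":[0,0,-20],"rot":[0,0,0],"hand":0}

```text
time: 5.75
eef_pos: [0.5337, 0.291, 0.1589]
tcp_rot: [-3.09, 0.566, -0.001]
contact_force: [0.0, 0.2, -2.8]
opening: 0.267
```

move_arm:
  steps:
    - {"dp":[0,0,-20],"rot":[0,0,0],"hand":0}
    - {"dp":[0,0,-20],"rot":[0,0,0],"hand":0}
    - {"dp":[0,0,0],"rot":[0,0,0],"hand":0}
    - {"dp":[0,0,0],"rot":[0,0,0],"hand":0}
    - {"dp":[0,0,0],"rot":[0,0,0],"hand":0}

```text
time: 6.25
eef_pos: [0.5331, 0.291, 0.1962]
tcp_rot: [3.09, -0.566, -0.001]
contact_force: [-0.1, -0.4, -3.0]
opening: 0.262
```

```bash
python3 - <<'E'
from look import *
s,*_=look('w4'); plan(s,[.518,-.175,.22],-21,1)
E
```

```text
6.25 [0.53311306 0.29096829 0.19624406] [-1.136  0.482  0.801  1.671 -0.373  1.149 -2.17 ] [-0.05346485 -0.43403128 -2.96914328] 0.26175688755145393
err dp tool [150.9 441.1 -23.5] drot [0.001 0.001 0.004]
yaw -20.75
{'dp': [150.9, 441.1, -23.5], 'rot': [0.0009, 0.0006, 0.0044]}
```

View pics/w4.png

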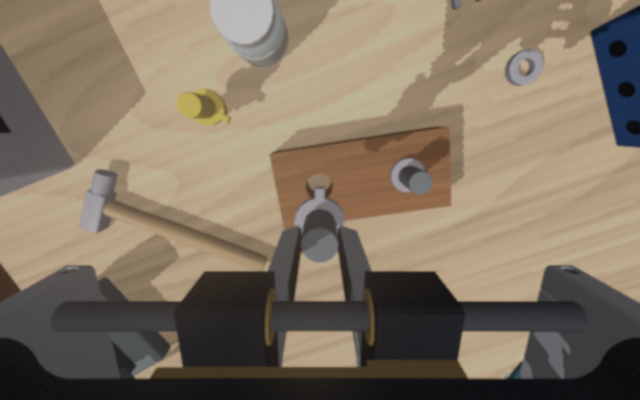

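The shaft hangs clear, with its collar at (320,217) and lug at (320,190); the plain shaft is still in its socket at (410,178). Next I carry it to a viewing point beside the pulley, turning on the way.

```bash
python3 - <<'E'
from look import *
s=robot.state(); plan(s,[.478,-.244,.205],59,15)
E
```

```text
err dp tool [138.  519.7  -8.4] drot [ 0.000e+00  1.000e-03 -1.392e+00]
yaw -20.76
{'dp': [9.2, 34.6, -0.6], 'rot': [0.0, 0.0001, -0.0928]}
{'dp': [5.9, 35.4, -0.6], 'rot': [0.0, 0.0001, -0.0928]}
{'dp': [2.6, 35.8, -0.6], 'rot': [0.0, 0.0001, -0.0928]}
{'dp': [-0.7, 35.8, -0.6], 'rot': [0.0, 0.0001, -0.0928]}
{'dp': [-4.0, 35.6, -0.6], 'rot': [0.0, 0.0001, -0.0928]}
{'dp': [-7.3, 35.1, -0.6], 'rot': [0.0, 0.0001, -0.0928]}
{'dp': [-10.5, 34.3, -0.6], 'rot': [0.0, 0.0001, -0.0928]}
{'dp': [-13.6, 33.2, -0.6], 'rot': [0.0, 0.0001, -0.0928]}
{'dp': [-16.6, 31.8, -0.6], 'rot': [0.0, 0.0001, -0.0928]}
{'dp': [-19.5, 30.1, -0.6], 'rot': [0.0, 0.0001, -0.0928]}
{'dp': [-22.2, 28.1, -0.6], 'rot': [0.0, 0.0001, -0.0928]}
{'dp': [-24.7, 26.0, -0.6], 'rot': [0.0, 0.0001, -0.0928]}
{'dp': [-27.0, 23.5, -0.6], 'rot': [0.0, 0.0001, -0.0928]}
{'dp': [-29.1, 20.9, -0.6], 'rot': [0.0, 0.0001, -0.0928]}
{'dp': [-30.9, 18.2, -0.6], 'rot': [0.0, 0.0001, -0.0928]}
```

move_arm:
  steps:
    - {"dp":[9,34.5,-0.6],"rot":[0,0,-0.093],"hand":0}
    - {"dp":[6,35.5,-0.6],"rot":[0,0,-0.093],"hand":0}
    - {"dp":[2.5,36,-0.6],"rot":[0,0,-0.093],"hand":0}
    - {"dp":[-1,36,-0.6],"rot":[0,0,-0.093],"hand":0}
    - {"dp":[-4,35.5,-0.6],"rot":[0,0,-0.093],"hand":0}

```text
time: 6.8
eef_pos: [0.5139, 0.111, 0.1994]
tcp_rot: [3.137, 0.167, -0.001]
contact_force: [0.6, -0.8, -2.0]
opening: 0.266
```

move_arm:
  steps:
    - {"dp":[-7.5,35,-0.6],"rot":[0,0,-0.093],"hand":0}
    - {"dp":[-10.5,34.5,-0.6],"rot":[0,0,-0.093],"hand":0}
    - {"dp":[-13.5,33,-0.6],"rot":[0,0,-0.093],"hand":0}
    - {"dp":[-16.5,32,-0.6],"rot":[0,0,-0.093],"hand":0}
    - {"dp":[-19.5,30,-0.6],"rot":[0,0,-0.093],"hand":0}

```text
time: 7.3
eef_pos: [0.496, -0.0672, 0.2026]
tcp_rot: [-3.014, -0.886, 0.001]
contact_force: [0.2, 0.7, -2.5]
opening: 0.265
```

move_arm:
  steps:
    - {"dp":[-22,28,-0.6],"rot":[0,0,-0.093],"hand":0}
    - {"dp":[-25,26,-0.6],"rot":[0,0,-0.093],"hand":0}
    - {"dp":[-27,23.5,-0.6],"rot":[0,0,-0.093],"hand":0}
    - {"dp":[-29,21,-0.6],"rot":[0,0,-0.093],"hand":0}
    - {"dp":[-31,18,-0.6],"rot":[0,0,-0.093],"hand":0}

```text
time: 7.8
eef_pos: [0.4779, -0.2453, 0.2054]
tcp_rot: [-2.728, -1.556, 0.001]
contact_force: [1.1, 0.3, -2.2]
opening: 0.269
```

move_arm:
  steps:
    - {"dp":[0,0,0],"rot":[0,0,0],"hand":0}
    - {"dp":[0,0,0],"rot":[0,0,0],"hand":0}
    - {"dp":[0,0,0],"rot":[0,0,0],"hand":0}
    - {"dp":[0,0,0],"rot":[0,0,0],"hand":0}
    - {"dp":[0,0,0],"rot":[0,0,0],"hand":0}

```text
time: 8.3
eef_pos: [0.4788, -0.2431, 0.2059]
tcp_rot: [-2.731, -1.553, -0.0]
contact_force: [0.5, 0.1, -2.6]
opening: 0.265
```

```bash
python3 - <<'E'
from look import *
s,*_=look('w5'); plan(s,[.478,-.244,.205],59,1)
E
```

```text
8.3 [ 0.47877257 -0.24309409  0.2059223 ] [-0.221  0.306  0.771  1.834 -0.239  1.096  0.1  ] [ 0.51477474  0.09692126 -2.56133988] 0.2654814646149996
err dp tool [-1.2 -0.2  0.9] drot [-0.    -0.     0.004]
yaw 59.24
{'dp': [-1.2, -0.2, 0.9], 'rot': [-0.0001, -0.0001, 0.0042]}
```

View pics/w5.png

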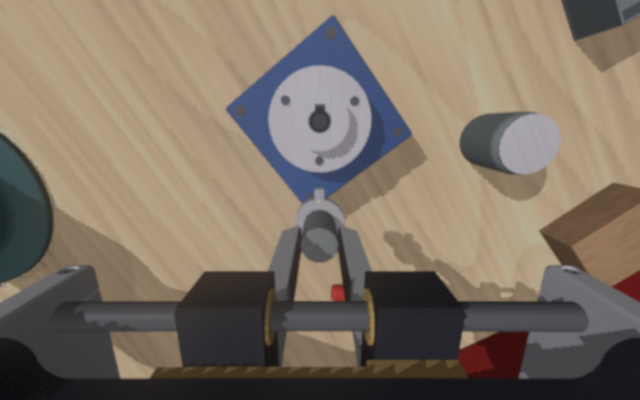

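The wrist view shows the bore at (319,121) with its keyway straight up at (320,107), and the held shaft's lug at (320,193), also straight up. Next I measure both axes by depth and mask.

```bash
cat > meas.py <<'E'
from look import *
from scipy.optimize import least_squares
def cloud(m,d,x0,y0,x1,y1):
    out=[]
    for v in range(y0,y1):
        for u in range(x0,x1):
            if d[v,u]>0:
                o,r=ray(m,u,v); out.append((*(o+r*d[v,u]),u,v))
    return np.array(out)
def circ(E,c,r=None):
    f=least_squares(lambda q:np.hypot(*(E-q[:2]).T)-(q[2] if r is None else r),[*c,.02],loss='soft_l1',f_scale=.0005); return f.x,np.abs(f.fun).mean()
def outer(k,c,skip=None,step=10):
    w=k[:,:2]-c; ang=np.degrees(np.arctan2(w[:,1],w[:,0])); E=[]
    for a in range(-180,180,step):
        if skip is not None and abs((a-skip+180)%360-180)<25: continue
        s=k[abs((ang-a+180)%360-180)<step/2]
        if len(s)>3: E.append(s[np.argsort(np.hypot(*(s[:,:2]-c).T))[-2:]].mean(0)[:2])
    return np.array(E)
E
python3 - <<'E'
from meas import *
s,m,p,d=pickle.load(open('pics/w5.pkl','rb'))
r=R.from_rotvec(s['tcp_rot']); T=np.array(s['eef_pos'])
# pulley
P=cloud(m,d,255,60,385,185)
rim=P[abs(P[:,2]-.09)<.004]; boss=P[abs(P[:,2]-.106)<.004]
print('z',np.median(rim[:,2]),np.median(boss[:,2]))
for k,c in((rim,[.518,-.175]),(boss,[.518,-.175])): print(circ(outer(k,np.array(c)),c))
# bore by dark mask
g=cv2.cvtColor(p,cv2.COLOR_RGB2GRAY)
c=cv2.resize(p[85:215,285:355],None,fx=4.5,fy=4.5,interpolation=cv2.INTER_CUBIC); cv2.imwrite('pics/w5c.png',c[:,:,::-1])
print(g[98:136,306:334:1][::2,::2])
# shaft
Q=cloud(m,d,285,180,355,262)
tl=np.c_[r.inv().apply(Q[:,:3]-T)*1000,Q[:,3:]]
print(np.histogram(tl[:,2],bins=np.arange(-60,40,5)))
top=tl[(abs(tl[:,0])<20)&(abs(tl[:,1])<14)&(tl[:,2]<-20)&(tl[:,2]>-35)]; print('top',len(top),top.mean(0),np.median(top[:,2]))
E
```

```text
z 0.09015421954534836 0.10606547265257976
(array([ 0.5199023 , -0.17645003,  0.05461574]), np.float64(0.00010579582092799375))
(array([ 0.51993274, -0.17638212,  0.02967323]), np.float64(0.00013436937235358827))
[[169 169 169 171 170 168 170 169 171 169 169 170 166 167]
 [169 170 169 171 170 170 170 170 171 169 169 169 166 168]
 [169 170 169 170 169 165 165 165 166 166 169 169 166 169]
 [169 169 169 170 156 127 119 118 121 132 162 170 166 169]
 [169 170 169 170 147  87  75  74  81 111 161 169 165 168]
 [169 170 169 170 145  69  59  58  61  99 161 170 165 168]
 [169 170 169 161 126  65  57  57  57  88 151 167 165 169]
 [169 170 159 120  75  58  58  59  56  66 106 148 164 170]
 [169 166 128  74  59  64  65  66  64  60  67 110 154 169]
 [168 155  94  59  64  70  73  72  71  69  59  77 133 167]
 [166 137  73  60  70  73  72  70  70  71  63  63 116 164]
 [165 126  66  63  70  72  71  71  70  71  68  60 108 162]
 [165 125  65  64  70  72  73  71  71  71  64  60 108 163]
 [167 138  71  61  70  71  71  70  70  70  63  67 122 165]
 [169 157  96  61  64  70  71  71  71  67  58  83 143 168]
 [169 166 132  80  60  63  64  67  63  59  72 119 159 169]
 [168 169 161 132  88  66  61  62  63  79 121 155 164 169]
 [169 170 169 165 146 125 111 108 119 141 161 166 166 168]
 [169 170 168 170 167 165 162 161 164 166 169 167 166 169]]
(array([105, 125, 128, 116, 123, 128, 602, 693, 124,  76,  74,  68,  62,
        59,  57, 360, 523,  25,   0]), array([-60, -55, -50, -45, -40, -35, -30, -25, -20, -15, -10,  -5,   0,
         5,  10,  15,  20,  25,  30,  35]))
top 1206 [-3.00025092e-01  5.05501036e-01 -2.50316906e+01  3.19085406e+02
  2.43662521e+02] -24.958592182714213
```

View pics/w5c.png

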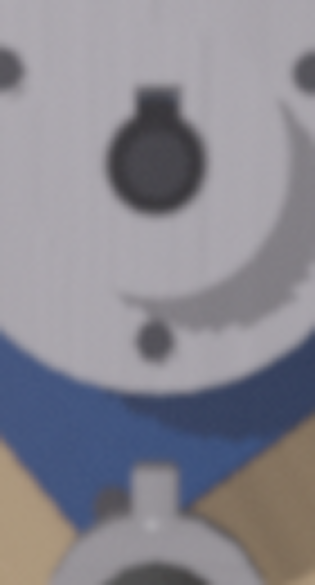

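```bash
python3 - <<'E'
from meas import *
s,m,p,d=pickle.load(open('pics/w5.pkl','rb'))
r=R.from_rotvec(s['tcp_rot']); T=np.array(s['eef_pos'])
Q=cloud(m,d,280,180,360,262); t=r.inv().apply(Q[:,:3]-T)
g=cv2.cvtColor(p,cv2.COLOR_RGB2GRAY)
top=t[(abs(t[:,2]+25)<2.2)&(np.hypot(t[:,0],t[:,1])<17)]
print('top',len(top),top.mean(0)*1 if 0 else 0)
t=t*1000
top=t[(abs(t[:,2]+25)<2.5)&(np.hypot(t[:,0],t[:,1])<18)]
print(len(top),top.mean(0),top.min(0),top.max(0),circ(outer(top,np.array([0,0.])),[0,0,]))
# tilt of top plane
A=np.c_[top[:,:2],np.ones(len(top))]; print('plane',np.linalg.lstsq(A,top[:,2],rcond=None)[0])
col=t[(abs(t[:,2]-20)<3)]
print('collar z',np.median(col[:,2]))
A=np.c_[col[:,:2],np.ones(len(col))]; print('plane',np.linalg.lstsq(A,col[:,2],rcond=None)[0])
w=np.hypot(col[:,0],col[:,1]); E=outer(col[w<25],np.array([0,0.]),skip=0)
E=E[E[:,0]>-3]; f=least_squares(lambda q:np.hypot(*(E-q[:2]).T)-q[2],[0,0,21]); print('collar',f.x,abs(f.fun).max())
lug=col[(w>24)]; lc=lug.mean(0); print('lug',lc,len(lug),np.degrees(np.arctan2(lc[1]-f.x[1],lc[0]-f.x[0])))
# keyway
B=np.array([.5199,-.1764]); ex=r.inv().apply(np.r_[B,.106]-T)*1000; print('bore in tool',ex)
mask=(g<110).astype(np.uint8); ys,xs=np.nonzero(mask[100:140,300:340]); W=np.array([at(m,x+300,y+100,.106) for x,y in zip(xs,ys)])
wt=r.inv().apply(W-T)*1000-ex; h=np.hypot(wt[:,0],wt[:,1]); kw=wt[(h>13.2)&(h<18)&(wt[:,0]>0)]; print('keyway',len(kw),kw.mean(0),np.degrees(np.arctan2(kw[:,1].mean(),kw[:,0].mean())), 'bore mask ctr',wt[h<13].mean(0))
E
```

```text
top 0 0
1079 [ -0.7974357    0.63718117 -24.87688377] [-13.35230323 -15.2040152  -27.49172562] [ 10.9614424   14.97799185 -22.51671155] (array([-1.53828424,  0.65455253, 12.31458479]), np.float64(0.7146197050133445))
plane [ 2.51243588e-02  9.84302610e-04 -2.48574759e+01]
collar z 20.189364078865342
plane [ 2.32766766e-02 -1.65199108e-03  1.99630144e+01]
collar [-2.39060348  0.93362483 20.34985229] 0.272216157046703
lug [25.24037676  1.00395506 20.67892682] 32 0.14583690233551186
bore in tool [78.33716834  1.24759093 99.92880194]
keyway 30 [ 1.44474034e+01 -2.50396972e-01  1.26828084e-03] -0.9929295274786346 bore mask ctr [ 1.01011568e+00 -4.29470094e-01  1.48338765e-04]
```

```bash
python3 - <<'E'
from meas import *
for tag,c in (('w5',0),('w3',0)):
    s,m,p,d=pickle.load(open(f'pics/{tag}.pkl','rb'))
    if tag=='w5':
        P=cloud(m,d,255,60,385,185)[:,:3]*1000; P=P[abs(P[:,2]-90)<4]
    else: 
        P=cloud(m,d,240,130,500,260)[:,:3]*1000; P=P[abs(P[:,2]-46)<4]
    r=R.from_rotvec(s['tcp_rot']); t=r.inv().apply(P-np.array(s['eef_pos'])*1000)
    q=t[:,2]-np.median(t[:,2]); A=np.c_[t[:,:2],np.ones(len(t))]; k=np.linalg.lstsq(A,t[:,2],rcond=None)[0]; print(tag,k,abs(A@k-t[:,2]).mean(), (s['tcp_rot']))
    print(r.as_matrix()[:,2])
# top sleeve at w3 before gripping? collar/sleeve axis
s,m,p,d=pickle.load(open('pics/w2.pkl','rb')); r=R.from_rotvec(s['tcp_rot']); T=np.array(s['eef_pos'])*1000
Q=cloud(m,d,290,165,350,235)[:,:3]*1000; t=r.inv().apply(Q-T)
top=t[abs(Q[:,2]-99)<3]; A=np.c_[top[:,:2],np.ones(len(top))]; print('pre',top.mean(0),np.linalg.lstsq(A,top[:,2],rcond=None)[0])
E
```

```text
w5 [-5.30373976e-04 -4.95866358e-04  1.15790569e+02] 0.6492180780745969 [-2.73089268e+00 -1.55266665e+00 -4.00325900e-06]
[-8.08446952e-05  1.47349532e-04 -9.99999986e-01]
w3 [-1.20302156e-03  1.96752139e-03  2.63406296e+01] 0.5397273797175006 [ 3.08871196e+00 -5.64765470e-01 -2.32712820e-03]
[-0.00175869 -0.00137729 -0.99999751]
pre [1.10062949e-01 3.83386664e-02 4.36382219e+01] [ 1.83557161e-02 -3.73035781e-03  4.36363446e+01]
```

```bash
python3 - <<'E'
from meas import *
s,m,p,d=pickle.load(open('pics/w5.pkl','rb')); r=R.from_rotvec(s['tcp_rot']); T=np.array(s['eef_pos'])
g=cv2.cvtColor(p,cv2.COLOR_RGB2GRAY).astype(int)
tz=lambda u,v,z:(lambda o,dd:(lambda a,b:(a+b*(z-a[2])/b[2]))(r.inv().apply(o-T)*1000,r.inv().apply(dd)*1000))(*ray(m,u,v))
print('col 319 v180..200',list(zip(range(182,204),g[182:204,319])))
print('row216',list(zip(range(290,304),g[216,290:304])),list(zip(range(336,350),g[216,336:350])))
for v in (186.5,187,187.5,188): print(v,tz(319,v,20.2))
for u in (296,297,298,341,342,343): print(u,tz(u,216,20.2))
for v in (254,256,258,260,262): print('top',v,tz(319,v,-25),g[v,319])
for v in (208,210,212,214,216): print('toplow',v,tz(319,v,-25),g[v,319])
E
python3 - <<'E'
import cv2
p=cv2.imread('pics/w5.png'); cv2.imwrite('pics/w5d.png',cv2.resize(p[180:270,280:360],None,fx=6.5,fy=6.5,interpolation=cv2.INTER_CUBIC))
E
```

```text
col 319 v180..200 [(182, np.int64(82)), (183, np.int64(83)), (184, np.int64(82)), (185, np.int64(84)), (186, np.int64(86)), (187, np.int64(92)), (188, np.int64(109)), (189, np.int64(127)), (190, np.int64(142)), (191, np.int64(148)), (192, np.int64(149)), (193, np.int64(149)), (194, np.int64(149)), (195, np.int64(148)), (196, np.int64(148)), (197, np.int64(148)), (198, np.int64(149)), (199, np.int64(152)), (200, np.int64(159)), (201, np.int64(164)), (202, np.int64(162)), (203, np.int64(153))]
row216 [(290, np.int64(154)), (291, np.int64(154)), (292, np.int64(154)), (293, np.int64(155)), (294, np.int64(154)), (295, np.int64(153)), (296, np.int64(152)), (297, np.int64(151)), (298, np.int64(150)), (299, np.int64(150)), (300, np.int64(150)), (301, np.int64(150)), (302, np.int64(150)), (303, np.int64(150))] [(336, np.int64(135)), (337, np.int64(143)), (338, np.int64(149)), (339, np.int64(149)), (340, np.int64(150)), (341, np.int64(150)), (342, np.int64(145)), (343, np.int64(134)), (344, np.int64(121)), (345, np.int64(119)), (346, np.int64(120)), (347, np.int64(129)), (348, np.int64(140)), 
[... 288 characters left out ...]
3.67833591 -16.68144364  20.2       ]
341 [ 3.65520767 18.38055542 20.2       ]
342 [ 3.65471007 19.19597063 20.2       ]
343 [ 3.6542143  20.01138201 20.2       ]
top 254 [ -7.78235436   0.43576415 -25.        ] 82
top 256 [ -9.25421749   0.43482945 -25.        ] 84
top 258 [-10.73216939   0.43389094 -25.        ] 83
top 260 [-12.21624564   0.4329486  -25.        ] 84
top 262 [-13.70648213   0.4320024  -25.        ] 119
toplow 208 [ 24.46794343   0.45625993 -25.        ] 142
toplow 210 [ 23.12689573   0.45540705 -25.        ] 96
toplow 212 [ 21.78050733   0.45455083 -25.        ] 76
toplow 214 [ 20.42874832   0.45369125 -25.        ] 74
toplow 216 [ 19.07158859   0.4528283  -25.        ] 75
```

View pics/w5d.png

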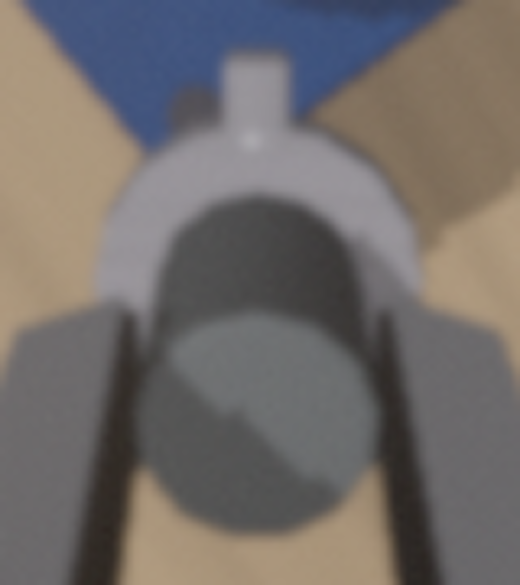

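The crop agrees with the depth fit. The shaft leans about 1.4° in the pads: sleeve top at x≈−1.2 mm, collar at −2.3 mm in tool axes. I'll level it with a small turn about tool y and move over the bore.

move_arm:
  steps:
    - {"dp":[16,0.1,0],"rot":[0,0.024,0],"hand":0}
    - {"dp":[16,0.1,0.4],"rot":[0,0,-0.008],"hand":0}
    - {"dp":[16,0.1,0.4],"rot":[0,0,0],"hand":0}
    - {"dp":[16,0,0.4],"rot":[0,0,0],"hand":0}
    - {"dp":[16.1,0,0.4],"rot":[0,0,0],"hand":0}

```text
time: 8.85
eef_pos: [0.5204, -0.1734, 0.2059]
tcp_rot: [-2.715, -1.557, -0.033]
contact_force: [0.4, 0.1, -1.5]
opening: 0.267
```

move_arm:
  steps:
    - {"dp":[0,0,5],"rot":[0,0,0],"hand":0}
    - {"dp":[0,0,5],"rot":[0,0,0],"hand":0}
    - {"dp":[0,0,5],"rot":[0,0,0],"hand":0}
    - {"dp":[0,0,5],"rot":[0,0,0],"hand":0}
    - {"dp":[0,0,0],"rot":[0,0,0],"hand":0}

```text
time: 9.35
eef_pos: [0.5192, -0.1751, 0.1852]
tcp_rot: [-2.716, -1.555, -0.031]
contact_force: [0.0, -1.0, -1.7]
opening: 0.267
```

```bash
python3 - <<'E'
from meas import *
s,m,p,d=look('w6'); r=R.from_rotvec(s['tcp_rot']); T=np.array(s['eef_pos']); print(r.as_matrix().round(4))
# expected axis in world (axis passes tool (-1.8,.6,0)); bore
A=T+r.apply([-.0018,.0006,0]); print('axis',A,'bore .5199 -.1764; err tool',r.inv().apply(np.r_[.5199,-.1764,A[2]]-A)*1000)
a=p[130:280,250:390]; cv2.imwrite('pics/w6c.png',cv2.resize(a,None,fx=4,fy=4,interpolation=cv2.INTER_CUBIC)[:,:,::-1])
E
```

```text
9.35 [ 0.51916737 -0.17505938  0.18517172] [-0.3    0.344  0.722  1.834 -0.285  1.06   0.003] [ 0.02201694 -1.00299655 -1.73598282] 0.26738463750116237
[[ 5.062e-01  8.624e-01  1.120e-02]
 [ 8.621e-01 -5.063e-01  2.060e-02]
 [ 2.340e-02 -8.000e-04 -9.997e-01]]
axis [ 0.5187737  -0.17691497  0.18512913] bore .5199 -.1764; err tool [1.01405323 0.71056033 0.02320515]
```

View pics/w6c.png

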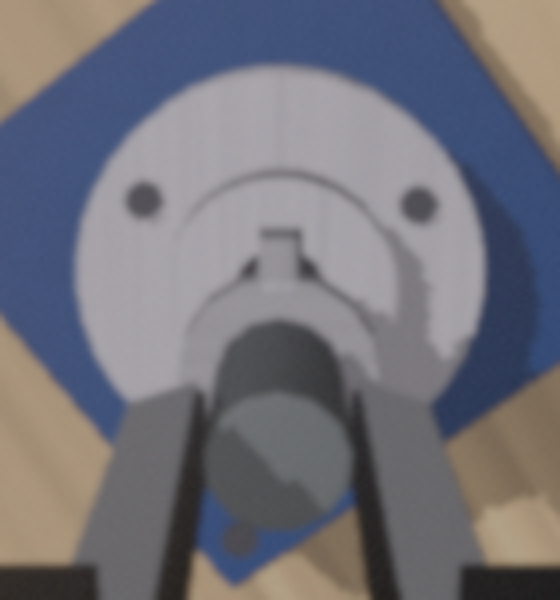

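The lug at (281,255) sits over the keyway at (281,240) in the crop, so they are aligned. I correct about 1 mm and lower the nose into the bore.

move_arm:
  steps:
    - {"dp":[1,0.5,0],"rot":[0,0,0],"hand":0}
    - {"dp":[-0.1,0,5],"rot":[0,0,0],"hand":0}
    - {"dp":[-0.1,0,5],"rot":[0,0,0],"hand":0}
    - {"dp":[-0.1,0,5],"rot":[0,0,0],"hand":0}
    - {"dp":[0,0,0],"rot":[0,0,0],"hand":0}

```text
time: 9.9
eef_pos: [0.5203, -0.174, 0.1701]
tcp_rot: [-2.715, -1.556, -0.031]
contact_force: [0.3, 0.1, -2.2]
opening: 0.269
```

```bash
python3 - <<'E'
from meas import *
s,m,p,d=look('w7'); r=R.from_rotvec(s['tcp_rot']); T=np.array(s['eef_pos'])
A=T+r.apply([-.0018,.0006,0]); print('err tool',r.inv().apply(np.r_[.5199,-.1764,A[2]]-A)*1000)
a=p[130:280,250:390]; cv2.imwrite('pics/w7c.png',cv2.resize(a,None,fx=4,fy=4,interpolation=cv2.INTER_CUBIC)[:,:,::-1])
E
```

```text
9.9 [ 0.52030024 -0.17396303  0.17013908] [-0.292  0.364  0.713  1.848 -0.302  1.032  0.015] [ 0.28489707  0.10386205 -2.19125086] 0.2692342447212317
err tool [-0.50528635  0.28675255 -0.01208688]
```

View pics/w7c.png

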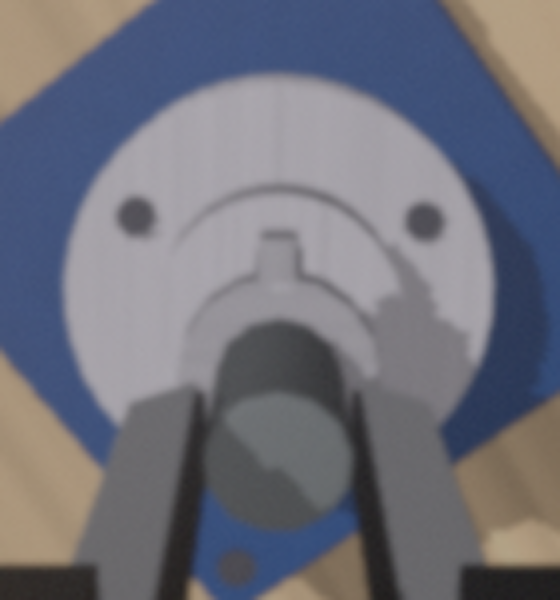

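No contact force yet; the nose is entering. I trim x by −0.5 mm and continue.

move_arm:
  steps:
    - {"dp":[-0.4,0.2,0],"rot":[0,0,0],"hand":0}
    - {"dp":[0,0,2.5],"rot":[0,0,0],"hand":0}
    - {"dp":[-0.1,0,2.5],"rot":[0,0,0],"hand":0}
    - {"dp":[-0.1,0,2],"rot":[0,0,0],"hand":0}
    - {"dp":[0,0,0],"rot":[0,0,0],"hand":0}

```text
time: 10.45
eef_pos: [0.5205, -0.1745, 0.1636]
tcp_rot: [-2.715, -1.556, -0.032]
contact_force: [-0.7, -0.2, -1.8]
opening: 0.267
```

move_arm:
  steps:
    - {"dp":[0,0,1.5],"rot":[0,0,0],"hand":0}
    - {"dp":[-0.1,0,1.5],"rot":[0,0,0],"hand":0}
    - {"dp":[-0.1,0,1.5],"rot":[0,0,0],"hand":0}
    - {"dp":[0,0,1.5],"rot":[0,0,0],"hand":0}
    - {"dp":[0,0,0],"rot":[0,0,0],"hand":0}

```text
time: 10.95
eef_pos: [0.5205, -0.1746, 0.1577]
tcp_rot: [-2.715, -1.556, -0.032]
contact_force: [-0.1, -0.2, -2.3]
opening: 0.265
```

```bash
python3 - <<'E'
from meas import *
s,m,p,d=look('w8'); r=R.from_rotvec(s['tcp_rot']); T=np.array(s['eef_pos']); print(r.inv().apply(s['contact_force']), s['wrist_torque'])
A=T+r.apply([-.0018,.0006,0]); print('err tool',r.inv().apply(np.r_[.5199,-.1764,A[2]]-A)*1000)
E
```

```text
10.95 [ 0.52053188 -0.1745537   0.15772018] [-0.283  0.379  0.705  1.859 -0.316  1.007  0.028] [-0.10663012 -0.15904205 -2.29218656] 0.2647172948125655
[-0.24560134 -0.01148056  2.28699186] [-0.05866655  0.11875643 -0.00031662]
err tool [-0.11293008 -0.211902   -0.00267544]
```

move_arm:
  steps:
    - {"dp":[0,0,2],"rot":[0,0,0],"hand":0}
    - {"dp":[-0.1,0,2],"rot":[0,0,0],"hand":0}
    - {"dp":[0,0,2],"rot":[0,0,0],"hand":0}
    - {"dp":[-0.1,0,2],"rot":[0,0,0],"hand":0}
    - {"dp":[0,0,0],"rot":[0,0,0],"hand":0}

```text
time: 11.5
eef_pos: [0.5205, -0.1746, 0.1496]
tcp_rot: [-2.715, -1.556, -0.032]
contact_force: [-0.4, -0.4, -2.2]
opening: 0.27
```

move_arm:
  steps:
    - {"dp":[0,0,2],"rot":[0,0,0],"hand":0}
    - {"dp":[-0.1,0,2],"rot":[0,0,0],"hand":0}
    - {"dp":[0,0,2],"rot":[0,0,0],"hand":0}
    - {"dp":[-0.1,0,2],"rot":[0,0,0],"hand":0}
    - {"dp":[0,0,0],"rot":[0,0,0],"hand":0}

```text
time: 12.0
eef_pos: [0.5207, -0.1747, 0.1418]
tcp_rot: [-2.716, -1.556, -0.033]
contact_force: [-0.6, 0.2, 3.0]
opening: 0.269
```

```bash
python3 - <<'E'
from meas import *
s,m,p,d=look('w9'); r=R.from_rotvec(s['tcp_rot']); T=np.array(s['eef_pos']); print(r.inv().apply(s['contact_force']), s['wrist_torque'])
A=T+r.apply([-.0018,.0006,0]); print('err tool',r.inv().apply(np.r_[.5199,-.1764,A[2]]-A)*1000)
a=p[130:280,250:390]; cv2.imwrite('pics/w9c.png',cv2.resize(a,None,fx=4,fy=4,interpolation=cv2.INTER_CUBIC)[:,:,::-1])
E
```

```text
12.0 [ 0.52070379 -0.17467552  0.14183299] [-0.272  0.4    0.695  1.874 -0.335  0.976  0.044] [-0.59511507  0.21710451  2.99518468] 0.26936640821115354
[-0.04198073 -0.62212649 -2.9972694 ] [ 0.01041654  0.17919272 -0.02386688]
err tool [-0.09470657 -0.42164082 -0.00241647]
```

View pics/w9c.png

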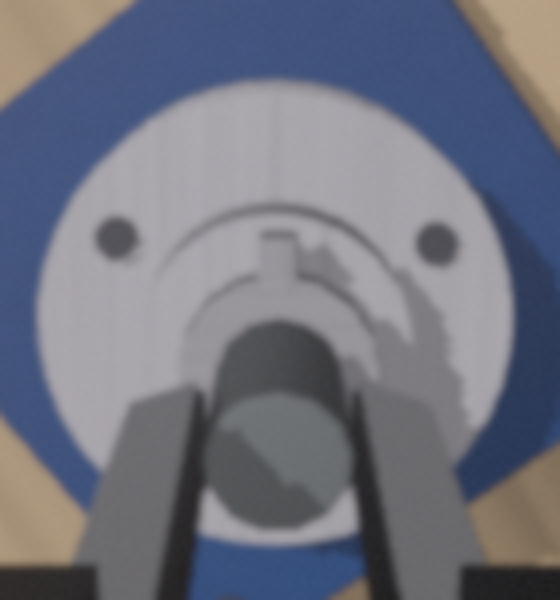

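The spring has engaged: about +5.4 N over the free reading, as expected at 6 mm deflection, with the key in the keyway. I raise the grip to 28 N (limit 30) and push home.

move_arm:
  steps:
    - {"dp":[0,-0.2,0],"rot":[0,0,0],"hand":0}
    - {"dp":[0,0,2],"rot":[0,0,0],"hand":0}
    - {"dp":[-0.1,0,2],"rot":[0,0,0],"hand":0}
    - {"dp":[0,0,1.5],"rot":[0,0,0],"hand":0}
    - {"dp":[0,0,1],"rot":[0,0,0],"hand":0}
  newtons: 28

```text
time: 12.55
eef_pos: [0.5206, -0.1746, 0.1353]
tcp_rot: [-2.716, -1.556, -0.033]
contact_force: [0.6, 0.5, 4.5]
opening: 0.267
```

move_arm:
  steps:
    - {"dp":[0,0,0.5],"rot":[0,0,0],"hand":0}
    - {"dp":[0,0,0.5],"rot":[0,0,0],"hand":0}
    - {"dp":[0,0,0],"rot":[0,0,0],"hand":0}
    - {"dp":[0,0,0],"rot":[0,0,0],"hand":0}
    - {"dp":[0,0,0],"rot":[0,0,0],"hand":0}

```text
time: 13.05
eef_pos: [0.5206, -0.1745, 0.1345]
tcp_rot: [-2.716, -1.556, -0.033]
contact_force: [0.5, -0.2, 3.8]
opening: 0.267
```

move_arm:
  steps:
    - {"dp":[0,0,0.4],"rot":[0,0,0],"hand":0}
    - {"dp":[0,0,0.3],"rot":[0,0,0],"hand":0}
    - {"dp":[0,0,0.3],"rot":[0,0,0],"hand":0}
    - {"dp":[0,0,0],"rot":[0,0,0],"hand":0}
    - {"dp":[0,0,0],"rot":[0,0,0],"hand":0}

```text
time: 13.55
eef_pos: [0.5209, -0.1745, 0.1339]
tcp_rot: [-2.716, -1.556, -0.034]
contact_force: [-0.4, 0.7, 13.3]
opening: 0.265
```

```bash
python3 - <<'E'
from meas import *
s,m,p,d=look('w10'); r=R.from_rotvec(s['tcp_rot']); T=np.array(s['eef_pos'])
Q=cloud(m,d,255,150,385,275)[:,:3]
t=r.inv().apply(Q-T)*1000
top=t[(abs(t[:,2]+25)<3)&(np.hypot(t[:,0],t[:,1])<11)]; col=t[(abs(t[:,2]-20)<3)]
print('top z tool',np.median(top[:,2]),'collar/ lug z',np.median(Q[(abs(t[:,1]-.6)<3)&(t[:,0]>21)&(t[:,0]<26),2]))
a=p[130:280,250:390]; cv2.imwrite('pics/w10c.png',cv2.resize(a,None,fx=4,fy=4,interpolation=cv2.INTER_CUBIC)[:,:,::-1])
E
```

```text
13.55 [ 0.52085    -0.17446705  0.13393807] [-0.267  0.41   0.689  1.881 -0.345  0.961  0.052] [-0.41805659  0.69064813 13.28324642] 0.2648989432556641
top z tool -25.061558345388708 collar/ lug z 0.11352177822755442
```

View pics/w10c.png

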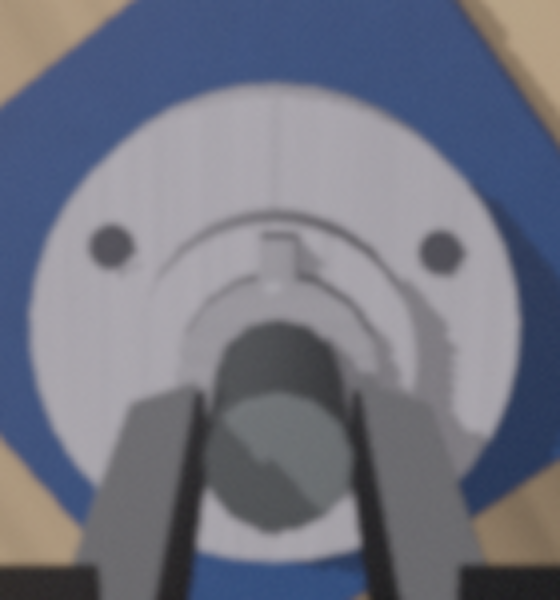

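Force has jumped to 13 N and the lug top sits at z = 0.1135 (0.114 when home), so the collar is seated. There is no slip in the grip. I add a slight extra press and let it settle.

move_arm:
  steps:
    - {"dp":[0,0,0.2],"rot":[0,0,0],"hand":0}
    - {"dp":[0,0,0],"rot":[0,0,0],"hand":0}
    - {"dp":[0,0,0],"rot":[0,0,0],"hand":0}
    - {"dp":[0,0,0],"rot":[0,0,0],"hand":0}
    - {"dp":[0,0,0],"rot":[0,0,0],"hand":0}

```text
time: 14.1
eef_pos: [0.5209, -0.1745, 0.1339]
tcp_rot: [-2.716, -1.556, -0.034]
contact_force: [-2.4, 1.1, 15.0]
opening: 0.267
```

move_arm:
  steps:
    - {"dp":[0,0,0],"rot":[0,0,0],"hand":0}
    - {"dp":[0,0,0],"rot":[0,0,0],"hand":0}
    - {"dp":[0,0,0],"rot":[0,0,0],"hand":0}
    - {"dp":[0,0,0],"rot":[0,0,0],"hand":0}
    - {"dp":[0,0,0],"rot":[0,0,0],"hand":0}

```text
time: 14.6
eef_pos: [0.5209, -0.1745, 0.1339]
tcp_rot: [-2.716, -1.556, -0.034]
contact_force: [-1.5, 0.9, 15.2]
opening: 0.265
```

```bash
python3 - <<'E'
from meas import *
s,m,p,d=look('w11'); r=R.from_rotvec(s['tcp_rot']); T=np.array(s['eef_pos'])
Q=cloud(m,d,255,150,385,275)[:,:3]
t=r.inv().apply(Q-T)*1000
top=t[(abs(t[:,2]+25)<3)&(np.hypot(t[:,0],t[:,1])<11)]
print('top z tool',np.median(top[:,2]),'lug z',np.median(Q[(abs(t[:,1]-.6)<3)&(t[:,0]>21)&(t[:,0]<26),2]), 'boss',np.median(Q[abs(Q[:,2]-.106)<.003,2]))
p,d=vision.camera('scene'); cv2.imwrite('pics/s11.png',p[:,:,::-1])
E
```

```text
14.6 [ 0.52090189 -0.17445531  0.13390543] [-0.267  0.41   0.689  1.881 -0.345  0.961  0.052] [-1.45579838  0.89209309 15.18621955] 0.26509378999881283
top z tool -25.087827790278908 lug z 0.1136370159853445 boss 0.10605356372808532
```

View pics/s11.png

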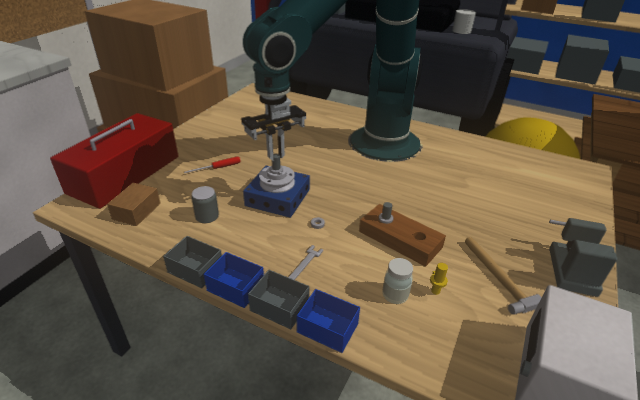

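The scene view shows the shaft seated in the pulley at (277,175) and held. The plain shaft is still in the rack at (387,211), and the bystanders are unmoved. The force is steady at 15 N, so I'm handing in.

```bash
python3 - <<'E'
from plant import ticket
print(ticket.finish_job())
E
```

```text
the job is handed in; nothing more can be done
None
```

The keyed shaft is fully home in the pulley, still held and pressed down, and the job was handed in at about 14.7 s. I gripped it by its sleeve at 22 N, raised to 28 N for the push. I turned it 80° on the way over, so the key dropped into the keyway on the first descent.

**Seating:** the upward force reads a steady 15 N at a constant TCP height of 0.1339 m. The lug top measures 0.1136 m against 0.114 m expected when home, and the sleeve has not slipped in the fingers.

**Surroundings:** in the last scene picture the plain shaft is still in its socket and the bystanders look unmoved. I judged this by eye and did not measure it.

**Discrepancy:** the shaft leaned about 1.4° in the pads after the lift. I corrected it by tilting the tool before insertion, and no check disagreed after that.

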